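# Close up the vial racks in the autosampler lane and start loading

## Robot

A 6-joint arm with a two-finger parallel gripper is mounted at the origin on the work surface. World frame = base frame: x ahead of the robot, y to its left, z up, the work surface at z = 0. Lengths are in m, angles in rad, forces in N, time in s.
With the tool pointing down it reaches from about 0.25 to 0.725 m from the base axis. Payload 4 kg.
Tool frame: the origin (TCP) lies midway between the tips of the shut fingers; the grasp point (between the pads) lies 19 mm behind it; z points along the fingers, x is the direction in which the jaws open and shut, and the axes are right-handed (so a half turn about z gives the same grasp; the last joint's range is limited). The gripper opens to 85 mm and grips with 20 to 120 N. Pads are 22 mm wide; open, the fingers measure 114 mm over their backs; the gripper's body (76 mm by 85 mm) begins 54 mm behind the grasp point. The pads swing forward as they close: fully open they stand 13 mm farther back than shut.
Start: joints at [-1.182, 0.241, 0.005, 1.335, 0, 1.571], TCP at [0.19, -0.463, 0.231] pointing down, gripper open.
Joint ranges: [-2.72, 2.72], [-1.05, 1.87], [-1.09, 1.28], [-1.99, 2.15], [-1.42, 1.44], [-3.14, 3.14]. Speed limits (rad/s): [2.79, 2.79, 3.14, 3.14, 3.14, 3.14].

## Interface

Orientations are given as a unit quaternion [x, y, z, w].
In Python, from workcell import bot, vision, ticket gives the robot as it stands.
- The arm moves only by the tool play_rows, never from a script. Its argument "deltas" is one flat list of numbers, 5 for each row, row after row: the opening, from 0 (shut) to 1 (fully open), then the shift along the tool's x, y, z in units of 60 mm (1.0 is 60 mm), then the turn about the tool's z in degrees. A call has 1 to 12 rows; each row shifts and turns the pose as measured when the row begins, along the tool's axes as they then stand; what a row does not reach is not made up. A row lasts 1/8 s, in which the tool goes at most 62.5 mm and 10.7 degrees, less where a joint would pass 70% of its speed; a pose out of reach is approached as far as the arm can. A call is refused whole if a number of a shift passes 1 or a number of a turn 10.7, either way. A call with a gripper value outside its range is refused whole. The fingers move at their own pace and stop on an object; the grip force is fixed at half the most. Time passes only in rows, so rows that do not move let the fingers close. It gives the time, the measured TCP pose, the force and the opening at its end, in the units of the state.
- bot.get_obs(): the state, without advancing time (a new reading comes with each control period).
- vision.camera(name): name is "side" or "top"; returns a dict with "color" (384x512x3 uint8, blue, green, red), "intrinsics" (3x3 intrinsics, pixels), "rvec" (rotation vector, rad) and "tvec" (3), from world to camera coordinates, as OpenCV has them. Camera axes: x right, y down, z forward; pixel columns grow to the right and rows downward; lengths in m; the calibration is good to about 2 mm. A picture is of the moment at which its call begins. There is no depth.
- ticket.job_done(): hands the job in, once; it reports no verdict.
The state is a dict: "clock": time; "joint_pos": joint angles; "joint_vel": joint speeds; "tau": joint torques, N m; "eef_pos": TCP position; "tool_rot": TCP orientation; "ft_force": force on the tool from outside, world axes, zero at the start; "ft_torque": the same for the moment, N m; "grip_width": finger opening in m.
Only numpy, scipy, OpenCV 4.12 (cv2) and the standard library are available. Lean on these libraries where they do the work, as an engineer would, in place of code of your own. Each camera call takes 0.05 s, during which the arm holds its last target. There are 200 camera calls.

## Task

Five vial racks stand in a row in the autosampler's loading lane, short of its end stop. Push the whole row along the lane from behind with your fingers, gently and as one closed row, until the leading rack is fully home against the end stop and there are no gaps left, and after that press the load key on the key panel right down and let it come back up. Slide the racks only - do not lift or tip them - and leave everything else on the bench as it is.

Things in the scene. Friction and masses are not known exactly. Their poses are not given: they have to be found in the camera images.
- sampler: The bench autosampler, fixed: a low grey base (430 mm long, y -125 to +65 mm, starting at x = -140 mm) with a straight open-topped lane, a white tower and a key panel. Origin on the bench under the lane's centre line; x runs along the lane towards the end stop, y across it to the left looking that way, z up. The tower stands past the stop, from x = +165 mm, 205 mm tall.
- lane_mouth (a point): Middle of the lane floor at its open end, at (-135, 0, 14) mm in the sampler's frame. The steel floor is level, 14 mm above the bench, and runs 260 mm from here to the end stop. Guide rails 4 mm thick stand 16 mm above the floor on both sides, 108.4 mm apart inside.
- end_stop (a point): Middle of the face of the end stop that the leading rack must rest against: an upright aluminium plate across the closed end of the lane, 30 mm tall, with the white tower behind it. At (125, 0, 29) mm in the sampler's frame, 15 mm above the lane floor.
- load_key (a joint): The load key's travel, m: 0 up, 0.005 fully down. A spring push key that needs about 4 N to go fully down and comes back up by itself; it counts as pressed beyond 0.0035.
- load_key_top (a point): Centre of the top of the load key, a round white push key 22 mm across in a grey round housing on the key panel, pressed straight down. The panel is a white block beside the lane (x -10 to 110, y -120 to -70 mm in the sampler's frame, top at z = 34 mm) with a flat blank display and this one key, which is at (82, -95) mm.
- rack1: One of five vial racks in the lane: a white block 24 mm along the lane (its x), 106 mm across (its y), 30 mm tall, with five amber vials that reach 49 mm above its underside; about 65 to 135 g. Origin at the centre of its underside, axes as the sampler's. The five stand touching in one row 120 mm long, in any order.
- rack2: One of five vial racks in the lane: a white block 24 mm along the lane (its x), 106 mm across (its y), 30 mm tall, with five amber vials that reach 49 mm above its underside; about 65 to 135 g. Origin at the centre of its underside, axes as the sampler's. The five stand touching in one row 120 mm long, in any order.
- rack3: One of five vial racks in the lane: a white block 24 mm along the lane (its x), 106 mm across (its y), 30 mm tall, with four amber vials that reach 49 mm above its underside; about 65 to 135 g. Origin at the centre of its underside, axes as the sampler's. The five stand touching in one row 120 mm long, in any order.
- rack4: One of five vial racks in the lane: a white block 24 mm along the lane (its x), 106 mm across (its y), 30 mm tall, with five amber vials that reach 49 mm above its underside; about 65 to 135 g. Origin at the centre of its underside, axes as the sampler's. The five stand touching in one row 120 mm long, in any order.
- rack5: One of five vial racks in the lane: a white block 24 mm along the lane (its x), 106 mm across (its y), 30 mm tall, with four amber vials that reach 49 mm above its underside; about 65 to 135 g. Origin at the centre of its underside, axes as the sampler's. The five stand touching in one row 120 mm long, in any order.
- vial1: Bystander: a loose amber vial, 15 mm across, 46 mm tall, standing on the sampler's base beside the lane. Origin under its centre.
- vial2: Bystander: a loose amber vial, 15 mm across, 46 mm tall, standing on the bench beside the sampler's base. Origin under its centre.
- empty_rack: Bystander: an empty vial rack, 24 x 106 x 30 mm, on the bench beside the sampler, on the side away from the key panel. Origin at the centre of its underside.
- dish: Bystander: a lidded Petri dish, 90 mm across, 16 mm tall, on the bench beyond the key panel's side of the sampler. Origin under its centre.
- dish_stack: Bystander: four stacked Petri dishes, 90 mm across, 60 mm tall (one piece). Origin under its centre.
- beaker: Bystander: an empty clear beaker, 70 mm across, 95 mm tall. Origin under its centre.
- reagent: Bystander: a white plastic bottle with a blue cap, 54 mm across, about 100 mm tall. Origin under its centre.
- forceps: Bystander: steel forceps lying flat, about 130 mm long. Origin under the middle.
Not all that is in view belongs to the job. What is shaped like the rack2 but purple is not meant.

How it is judged:
On the way, in this order (a step that is already met when the one before it is completed fails the run):
1. all five racks are home: the row closed up against the end stop (x of each of rack1, rack2, rack3, rack4, rack5 in the frame of sampler above 0.0125 m and z of each of rack1, rack2, rack3, rack4, rack5 in the frame of sampler below 0.018 m and angle between each of rack1, rack2, rack3, rack4, rack5's own z axis and vertical below 0.08 rad and angle between the x axis of each of rack1, rack2, rack3, rack4, rack5 and the x axis of sampler, either way round below 0.08 rad), for 0.3 s.
2. the load key has been pressed down (value of joint load_key above 0.0035 m), for 0.05 s.
At the end, for the whole second after the job is handed in: All five racks stand on the lane floor, level and square (0.08 rad) and at rest, the row closed up against the end stop: the rearmost less than 4.5 mm short of its place in a tight row. The load key was pressed (3.5 mm of 5) after that and is up again (all of step 1 and value of joint load_key below 0.0015 m and linear speed of each of rack1, rack2, rack3, rack4, rack5 below 0.02 m/s); the robot touches nothing.
It fails at once if a vial rack was lifted, climbed out of the lane or tipped (z of any of rack1, rack2, rack3, rack4, rack5 in the frame of sampler above 0.024 m or angle between any of rack1, rack2, rack3, rack4, rack5's own z axis and vertical above 0.25 rad).
It fails at once if the row came apart: a gap of more than 12 mm opened between racks (distance between rack1 and rack2 above 0.1084 m or distance between any of rack1, rack2 and rack3 above 0.1084 m or distance between any of rack1, rack2, rack3 and rack4 above 0.1084 m or distance between any of rack1, rack2, rack3, rack4 and rack5 above 0.1084 m).
It fails at once if the racks were shoved hard: more than 45 N from the fingers on one rack, or a rack faster than 0.35 m/s (contact force between the fingers and rack1 above 45 N or linear speed of any of rack1, rack2, rack3, rack4, rack5 above 0.35 m/s or contact force between the fingers and rack2 above 45 N or contact force between the fingers and rack3 above 45 N or contact force between the fingers and rack4 above 45 N or contact force between the fingers and rack5 above 45 N).
It fails at once if the load key was pressed before the racks were home (value of joint load_key above 0.003 m and not (x of each of rack1, rack2, rack3, rack4, rack5 in the frame of sampler above 0.0125 m and z of each of rack1, rack2, rack3, rack4, rack5 in the frame of sampler below 0.018 m and angle between each of rack1, rack2, rack3, rack4, rack5's own z axis and vertical below 0.08 rad and angle between the x axis of each of rack1, rack2, rack3, rack4, rack5 and the x axis of sampler, either way round below 0.08 rad)).
It fails at once if something else on the bench was moved or knocked over (distance of any of vial1, vial2, empty_rack, dish, dish_stack, beaker, reagent, forceps from where it was at the start of the episode above 0.02 m or angle between any of vial1, vial2, empty_rack, dish, dish_stack, beaker, reagent, forceps's own z axis and vertical above 0.5 rad).
It also fails if it takes over 45 s, if anything falls off the work surface, if the arm or the gripper's body presses on something with over 40 N, if the wrist force passes 120 N, or if a joint passes its speed limit or range.

## Working session

There is one attempt and no reset: what is moved stays moved. The work goes in short steps, Python scripts to look and compute and a tool call to move; the robot and the scene stay as the last step left them, time stands still between calls to the robot, and variables do not carry over. Pictures are saved under pics/ and viewed, about 8 in all and at most 12, crops included, and the job is handed in when it is done.

Besides the shell and the picture viewer there is one more tool, called after "Emit:" as name(argument=value, ...), one argument or row to a line, values as JSON. play_rows: Moves the arm, as the interface text tells. Its arguments: {"type":"object","properties":{"deltas":{"type":"array"}},"required":["deltas"]}

```bash
mkdir -p pics
python3 - <<'E'
from workcell import bot, vision
import cv2,pickle
d={}
for n in("top","side"):
    c=vision.camera(n);d[n]=c;cv2.imwrite(f"pics/{n}0.png",cv2.resize(c["color"],(768,576)))
    print(n,c["intrinsics"],c["rvec"],c["tvec"])
pickle.dump(d,open("c0.pkl","wb"))
print(bot.get_obs())
E
```

```text
top [[362.12547711   0.         256.57028584]
 [  0.         362.12547711 191.0863844 ]
 [  0.           0.           1.        ]] [ 2.09603468 -2.15440101  0.17003454] [-0.03276018  0.53929333  0.96583715]
side [[354.20232643   0.         251.61867815]
 [  0.         354.20232643 189.91180256]
 [  0.           0.           1.        ]] [ 2.26082693 -0.41355758  0.20723308] [-0.5163627   0.16130732  0.91318621]
{'clock': 0.1, 'joint_pos': array([-1.18199376e+00,  2.41315093e-01,  3.84194764e-03,  1.33519467e+00,
       -9.94857972e-06,  1.57074344e+00]), 'joint_vel': array([ 0.00024935, -0.00028504,  0.00271561, -0.0009401 , -0.00074567,
       -0.00088036]), 'tau': array([-5.39027369e-04, -3.73137832e+01,  2.53009754e+01,  1.08933265e-02,
       -7.32647231e-05, -2.31213150e-06]), 'eef_pos': array([ 0.18932081, -0.46215397,  0.23050675]), 'tool_rot': array([ 8.30400016e-01, -5.57166885e-01, -7.79785768e-04, -5.17276023e-04]), 'ft_force': array([ 0.49952015, -0.25668886,  0.13974044]), 'ft_torque': array([ 0.02479904, -0.02064991,  0.00502149]), 'grip_width': 0.08537493708228096}
```

View pics/top0.png

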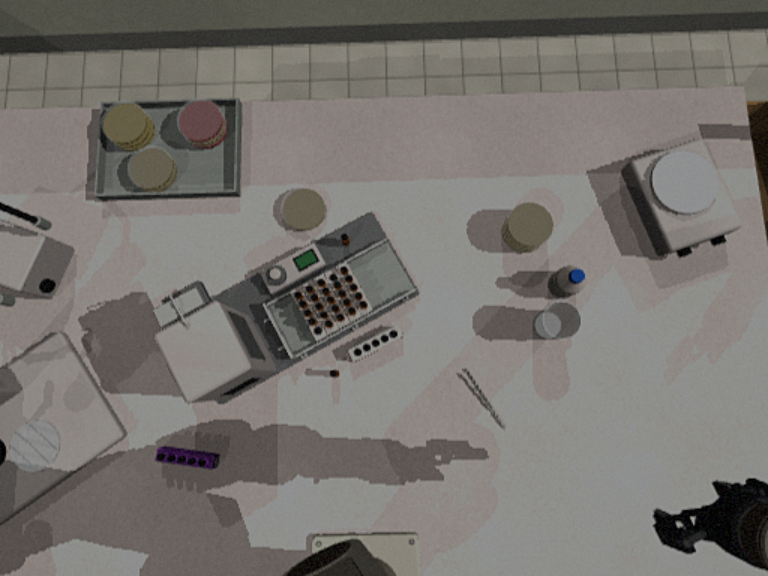

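View pics/side0.png

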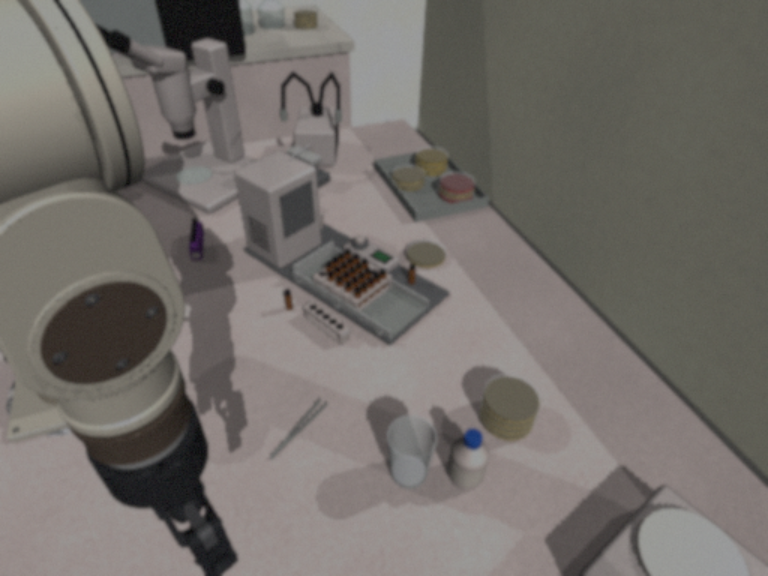

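The top view shows the lane running from its mouth at about (400,265) down-left to the stop at about (275,330). The key is at (277,274), the loose vials at (345,240) and (333,373), and the empty rack at (375,345). The side view agrees with this layout.

Run:
```python
import pickle,cv2
d=pickle.load(open("c0.pkl","rb"))
a=d["top"]["color"][135:275,95:295];cv2.imwrite("pics/topc.png",cv2.resize(a,None,fx=4,fy=4,interpolation=cv2.INTER_CUBIC))
```

```text
(no output)
```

View pics/topc.png

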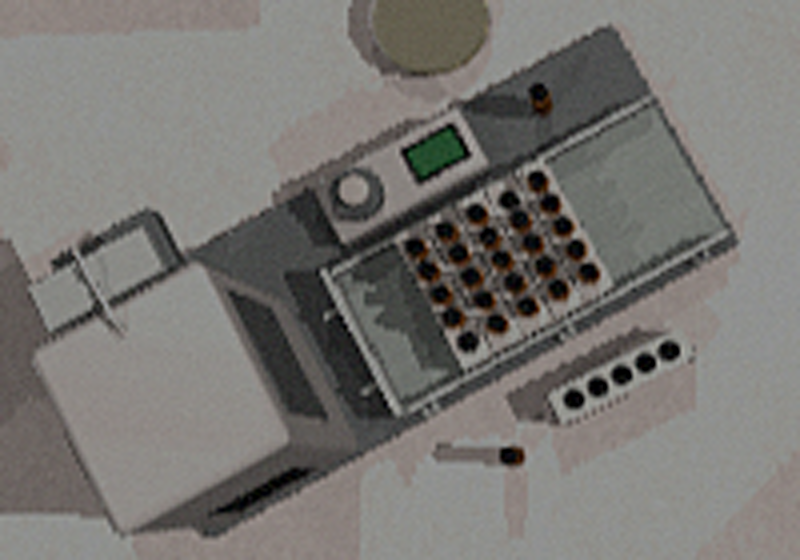

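```bash
cat > h.py <<'E'
import numpy as np,cv2,pickle
from scipy.optimize import least_squares
from scipy.spatial.transform import Rotation as R
def ray(c,uv,z):
    M=cv2.Rodrigues(c["rvec"])[0];o=-M.T@c["tvec"].ravel()
    uv=np.atleast_2d(uv).astype(float)
    r=np.c_[uv,np.ones(len(uv))]@np.linalg.inv(c["intrinsics"]).T@M
    return o+r*((z-o[2])/r[:,2])[:,None]
def w2s(p,P): 
    c,s=np.cos(p[2]),np.sin(p[2]);q=np.asarray(P)[:,:2]-p[:2];return q@np.array([[c,-s],[s,c]])
def s2w(p,P):
    c,s=np.cos(p[2]),np.sin(p[2]);return np.asarray(P,float)@np.array([[c,s],[-s,c]])+p[:2]
E
python3 - <<'E'
from h import *
d=pickle.load(open("c0.pkl","rb"));T=d["top"]
f=lambda l:np.array(l)/4.+[95,135]-[.375,.375]
names=["railF","railN","key","pan1","pan2","pan3","base"]
px=f([[658,98],[736,240],[354,189],[460,105],[487,165],[345,240],[612,28]])
S=np.array([[-135,-58.2],[-135,58.2],[82,-95],[-10,-120],[-10,-70],[110,-70],[-140,-125]])/1e3
Z=[.030,.030,.041,.034,.034,.034,.012]
W=np.array([ray(T,u,z)[0] for u,z in zip(px,Z)])
g=lambda p:(s2w(p,S)-W[:,:2]).ravel()
r=least_squares(g,[.5,.1,2.],loss="soft_l1",f_scale=.003)
if 1: print(r.x,np.degrees(r.x[2]));print(dict(zip(names,np.round(g(r.x).reshape(-1,2)*1e3,1).tolist())))
p=r.x;np.save("p.npy",p)
v=f([[538,181],[551,204],[564,226],[577,249],[590,271],[416,247],[428,271],[440,295],[453,318],[469,342]])
print("vials S mm",np.round(w2s(p,ray(T,v,.063))*1e3,1).tolist())
o=f([[541,98]]);print("vial1",w2s(p,ray(T,f([[540,90]]),.056))*1e3)
for n,q in dict(mouth=(-.135,0),stop=(.125,0),key=(.082,-.095),rear=(-.09,0)).items(): print(n,s2w(p,[q]))
print("base in S",w2s(p,[[0,0]]))
o=pickle
E
```

```text
[0.52133897 0.04084453 2.03265913] 116.46278935418073
{'railF': [-0.8, 3.1], 'railN': [0.3, 3.6], 'key': [-1.7, -3.1], 'pan1': [0.8, 0.1], 'pan2': [0.7, -3.1], 'pan3': [-1.4, 3.2], 'base': [2.0, -4.2]}
vials S mm [[-33.3, -36.6], [-33.8, -18.0], [-34.6, -0.1], [-35.1, 18.4], [-36.0, 36.1], [61.9, -35.0], [62.0, -16.2], [62.1, 2.5], [61.4, 20.7], [59.1, 40.5]]
vial1 [[-64.55949886 -95.68365777]]
mouth [[ 0.5814972  -0.08001071]]
stop [[0.46563691 0.15274752]]
key [[0.5698447  0.15658646]]
rear [[ 0.56144446 -0.03972563]]
base in S [[0.19575225 0.48491613]]
```

Run:
```python
from h import *
d=pickle.load(open("c0.pkl","rb"));T=d["top"]
f=lambda l:np.array(l)/4.+[95,135]-[.375,.375]
px=f([[658,98],[736,240],[354,189],[460,105],[487,165],[345,240]])
S=np.array([[-135,-58.2],[-135,58.2],[82,-95],[-10,-120],[-10,-70],[110,-70]])/1e3
Z=[.030,.030,.041,.034,.034,.034]
W=np.array([ray(T,u,z)[0] for u,z in zip(px,Z)])[:,:2]
v=f([[538,181],[551,204],[564,226],[577,249],[590,271],[416,247],[428,271],[440,295],[453,318],[469,342]])
V=ray(T,v,.063)[:,:2]
def g(q):
    k=np.tile(np.arange(-2,3),2)*q[4]
    P=np.c_[np.repeat([q[3],q[3]+.096],5),k]
    return np.r_[(s2w(q,S)-W).ravel(),(s2w(q,P)-V).ravel()]
r=least_squares(g,[.52,.04,2.03,-.034,.018],loss="soft_l1",f_scale=.003)
p=r.x;print(p,np.degrees(p[2]));print(np.round(g(p).reshape(-1,2)*1e3,1).tolist());np.save("p.npy",p)
for n,q in dict(mouth=(-.135,0),stop=(.125,0),key=(.082,-.095),behind=(p[3]-.042,0)).items(): print(n,s2w(p,[q]))
from workcell import bot
o=bot.get_obs();print(R.from_quat(o["tool_rot"]).as_matrix().round(3))
M=R.from_quat(o["tool_rot"]).as_matrix()
print("tool x deg",np.degrees(np.arctan2(M[1,0],M[0,0])),"lane y deg",np.degrees(p[2])+90)
for n,q in dict(behind=(p[3]-.042,0)).items(): print((s2w(p,[q])[0]-o["eef_pos"][:2])@M[:2,:2]/.06)
# side check
C=d["side"]
for q,z in [((-.135,-.0582),.03),((-.135,.0582),.03),((.082,-.095),.041),((-.14,.065),.0)]:
    w=np.r_[s2w(p,[q])[0],z];print(q,cv2.projectPoints(w,C["rvec"],C["tvec"],C["intrinsics"],None)[0].ravel()*1.5)
```

```text
[ 0.52128133  0.0390223   2.04155265 -0.03296754  0.01847049] 116.97235037538805
[[0.0, 2.3], [1.6, 1.9], [-2.8, -4.5], [0.3, -0.8], [0.5, -4.3], [-2.6, 1.5], [0.2, -1.0], [0.2, -0.6], [-0.6, -0.2], [-0.8, 0.1], [-1.8, 0.3], [0.5, 0.1], [0.9, -0.0], [1.2, -0.2], [0.8, 0.3], [1.0, 2.7]]
mouth [[ 0.58251199 -0.08129314]]
stop [[0.46458627 0.15042549]]
key [[0.56875579 0.15519104]]
behind [[ 0.55528364 -0.02779068]]
[[ 0.379 -0.925 -0.001]
 [-0.925 -0.379  0.002]
 [-0.002  0.    -1.   ]]
tool x deg -67.72022326197468 lane y deg 206.97235037538803
[-4.38645828 -8.38868886]
(-0.135, -0.0582) [426.6161179  299.60368401]
(-0.135, 0.0582) [387.23155716 331.49424333]
(0.082, -0.095) [358.49930442 241.29139233]
(-0.14, 0.065) [386.41739149 346.08645919]
```

Emit:
play_rows(
  deltas=[0.6, -0.44, -0.84, 0, 0, 0.6, -0.44, -0.84, 0, 0, 0.6, -0.44, -0.84, 0, 0, 0.6, -0.44, -0.84, 0, 0, 0.6, -0.44, -0.84, 0, 0, 0.6, -0.44, -0.84, 0, 0, 0.6, -0.44, -0.84, 0, 0, 0.6, -0.44, -0.84, 0, 0, 0.6, -0.44, -0.84, 0, 0],
)

```text
clock: 1.23
eef_pos: [0.5267, -0.0625, 0.2272]
tool_rot: [0.827, -0.562, -0.003, -0.0]
ft_force: [0.8, -0.5, 0.1]
grip_width: 0.0509
```

Emit:
play_rows(
  deltas=[0.6, 0, 0, 0, -10.5, 0.6, 0, 0, 0, -10.5, 0.6, 0, 0, 0, -10.5, 0.6, 0, 0, 0, -10.5, 0.6, 0, 0, 0, -10.5, 0.6, 0, 0, 0, -10.5, 0.6, 0, 0, 0, -10.5, 0.6, 0, 0, 0, -10.5, 0.6, 0, 0, 0, -9],
)

```text
clock: 2.35
eef_pos: [0.5261, -0.0566, 0.2204]
tool_rot: [0.972, 0.234, -0.008, -0.005]
ft_force: [0.4, 0.3, -0.5]
grip_width: 0.0515
```

```bash
cat >> h.py <<'E'
def st(*targets):
    from workcell import bot
    p=np.load("p.npy");o=bot.get_obs();M=R.from_quat(o["tool_rot"]).as_matrix()
    print("t",o["clock"],"S mm",(w2s(p,[o["eef_pos"]])[0]*1e3).round(1),"z",o["eef_pos"][2].round(4),"F",o["ft_force"].round(1),"w",o["grip_width"].round(4))
    print("toolx",np.degrees(np.arctan2(M[1,0],M[0,0])).round(2),"tilt",M[:,2].round(4),"want",(np.degrees(p[2])-90).round(2))
    for t in targets:
        w=np.r_[s2w(p,[t[:2]])[0],t[2]];print(t,"units",((w-o["eef_pos"])@M/.06).round(3))
E
python3 -c "
from h import *
st((-.075,0,.1),(-.075,0,.022))"
```

```text
Traceback (most recent call last):
  File "h.py", line 16, in st
    print("t",o["clock"],"S mm",(w2s(p,[o["eef_pos"]])[0]*1e3).round(1),"z",o["eef_pos"][2].round(4),"F",o["ft_force"].round(1),"w",o["grip_width"].round(4))
                                                                                                                                    ^^^^^^^^^^^^^^^^^^^^^
AttributeError: 'float' object has no attribute 'round'
```

```bash
sed -i 's/o\["grip_width"\].round(4)/round(o["grip_width"],4)/' h.py
python3 -c "
from h import *
st((-.08,0,.1),(-.08,0,.022))"
```

```text
t 2.35 S mm [-87.4  39.1] z 0.2204 F [ 0.4  0.3 -0.5] w 0.0515
toolx 27.04 tilt [-0.017   0.0053 -0.9998] want 26.97
(-0.08, 0, 0.1) units [ 0.677 -0.098  2.   ]
(-0.08, 0, 0.022) units [ 0.694 -0.082  3.3  ]
```

Emit:
play_rows(
  deltas=[0.6, 0.34, -0.05, 0, 0, 0.6, 0.34, -0.05, 0, 0, 0.6, 0, 0, 0.5, 0, 0.6, 0, 0, 0.5, 0, 0.6, 0, 0, 0.5, 0, 0.6, 0, 0, 0.4, 0, 0.6, 0, 0, 0, 0],
)

```text
clock: 3.22
eef_pos: [0.5563, -0.0312, 0.0995]
tool_rot: [0.972, 0.234, -0.011, -0.005]
ft_force: [0.1, 0.3, -0.5]
grip_width: 0.0512
```

Run:
```python
from h import *
st((-.08,0,.022),(-.06,0,.022))
from workcell import vision
c=vision.camera("top");a=c["color"][135:275,135:295];b=vision.camera("side")["color"][110:270,180:330]
k=dict(interpolation=2)
cv2.imwrite("pics/m1.png",np.hstack([cv2.resize(a,(400,350),**k),cv2.resize(b,(375,350),**k)]))
```

```text
t 3.225 S mm [-78.5   0.6] z 0.0995 F [ 0.1  0.3 -0.5] w 0.0512
toolx 27.1 tilt [-0.0235  0.0056 -0.9997] want 26.97
(-0.08, 0, 0.022) units [0.034 0.046 1.291]
(-0.06, 0, 0.022) units [ 0.035 -0.287  1.296]
```

View pics/m1.png

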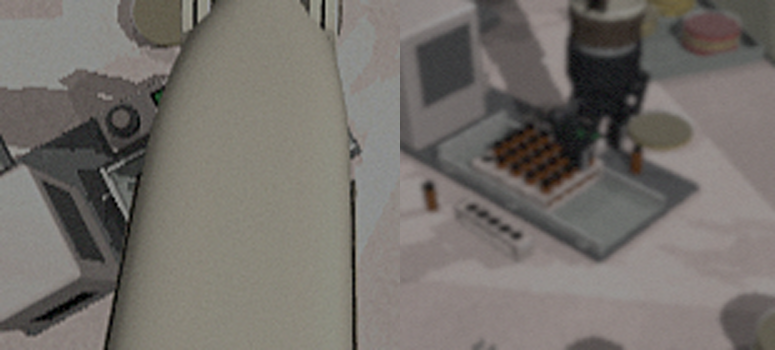

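Emit:
play_rows(
  deltas=[0.6, 0.03, 0.05, 0.4, 0, 0.6, 0, 0, 0.4, 0, 0.6, 0, 0, 0.25, 0, 0.6, 0, 0, 0.15, 0, 0.6, 0, 0, 0, 0],
)

```text
clock: 3.95
eef_pos: [0.5667, -0.0333, 0.0352]
tool_rot: [0.972, 0.234, -0.002, -0.003]
ft_force: [-0.9, -0.8, -0.4]
grip_width: 0.0511
```

Run:
```python
from h import *
st((-.065,0,.022))
from workcell import vision
b=vision.camera("side")["color"][110:230,190:320]
cv2.imwrite("pics/m2.png",cv2.resize(b,(650,600),interpolation=2))
```

```text
t 3.95 S mm [-85.   -7.7] z 0.0352 F [-0.9 -0.8 -0.4] w 0.0511
toolx 27.09 tilt [-0.0044  0.0044 -1.    ] want 26.97
(-0.065, 0, 0.022) units [-0.127 -0.333  0.223]
```

View pics/m2.png

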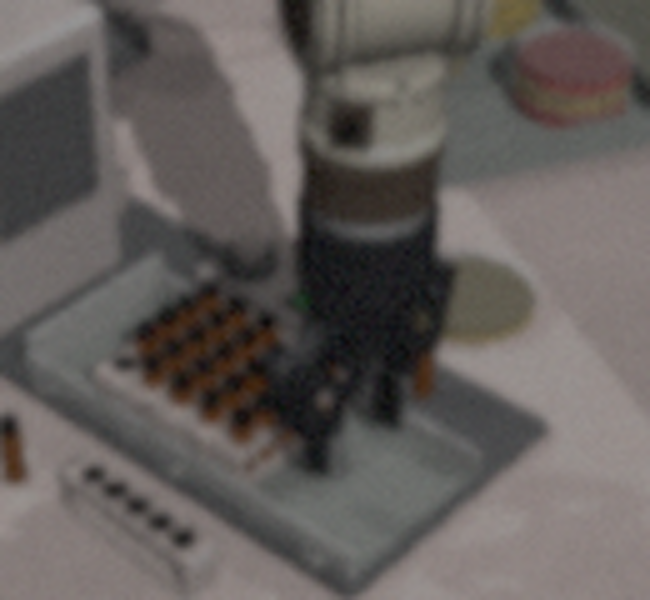

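The fingers stand behind the rearmost rack, inside the rails, with tips at about (320,465) and (390,415). Next I centre, lower slightly and approach slowly.

Emit:
play_rows(
  deltas=[0.6, -0.13, 0, 0.1, 0, 0.6, 0, 0, 0.1, 0, 0.6, 0, -0.15, 0, 0, 0.6, 0, -0.1, 0, 0, 0.6, 0, 0, 0, 0],
)

```text
clock: 4.62
eef_pos: [0.5532, -0.0227, 0.0247]
tool_rot: [0.972, 0.234, 0.0, -0.002]
ft_force: [-0.0, -0.0, -0.2]
grip_width: 0.0517
```

```bash
python3 -c "
from h import *
st((-.056,0,.022))"
```

```text
t 4.625 S mm [-69.5  -0.5] z 0.0247 F [-0.  -0.  -0.2] w 0.0517
toolx 27.1 tilt [-8.0e-04  4.4e-03 -1.0e+00] want 26.97
(-0.056, 0, 0.022) units [-0.008 -0.225  0.046]
```

Emit:
play_rows(
  deltas=[0.6, 0, -0.08, 0.02, 0, 0.6, 0, -0.08, 0.02, 0, 0.6, 0, -0.08, 0, 0, 0.6, 0, -0.08, 0, 0, 0.6, 0, -0.08, 0, 0, 0.6, 0, -0.08, 0, 0],
)

```text
clock: 5.38
eef_pos: [0.5405, 0.0024, 0.0225]
tool_rot: [0.972, 0.234, 0.001, 0.0]
ft_force: [0.9, -3.5, -0.8]
grip_width: 0.0513
```

```bash
python3 -c "
from h import *
st((-.016,0,.022))"
```

```text
t 5.375 S mm [-41.3  -0.5] z 0.0225 F [ 0.9 -3.5 -0.8] w 0.0513
toolx 27.02 tilt [ 1.5e-03 -4.0e-04 -1.0e+00] want 26.97
(-0.016, 0, 0.022) units [-0.008 -0.422  0.008]
```

Emit:
play_rows(
  deltas=[0.6, 0, -0.08, 0, 0, 0.6, 0, -0.08, 0, 0, 0.6, 0, -0.08, 0, 0, 0.6, 0, -0.08, 0, 0, 0.6, 0, -0.05, 0, 0],
)

```text
clock: 6.0
eef_pos: [0.5296, 0.0233, 0.0226]
tool_rot: [0.972, 0.234, 0.001, 0.001]
ft_force: [0.8, -3.6, -1.8]
grip_width: 0.0513
```

```bash
python3 -c "
from h import *
st((-.006,0,.022))"
```

```text
t 6.0 S mm [-17.8  -0.3] z 0.0226 F [ 0.8 -3.6 -1.8] w 0.0513
toolx 27.02 tilt [ 0.0015 -0.0012 -1.    ] want 26.97
(-0.006, 0, 0.022) units [-0.005 -0.197  0.009]
```

Emit:
play_rows(
  deltas=[0.6, 0, -0.05, 0, 0, 0.6, 0, -0.05, 0, 0, 0.6, 0, -0.04, 0, 0],
)

```text
clock: 6.38
eef_pos: [0.5255, 0.0312, 0.0225]
tool_rot: [0.972, 0.234, 0.001, 0.001]
ft_force: [0.6, -3.5, -1.1]
grip_width: 0.0512
```

Emit:
play_rows(
  deltas=[0.6, 0, -0.03, 0, 0],
)

```text
clock: 6.5
eef_pos: [0.5246, 0.0329, 0.0225]
tool_rot: [0.972, 0.234, 0.001, 0.001]
ft_force: [0.5, -3.8, -0.0]
grip_width: 0.0513
```

```bash
python3 -c "
from h import *
st((-.006,0,.022))"
```

```text
t 6.5 S mm [-7.  -0.2] z 0.0225 F [ 0.5 -3.8 -0. ] w 0.0513
toolx 27.01 tilt [ 0.0014 -0.0017 -1.    ] want 26.97
(-0.006, 0, 0.022) units [-0.003 -0.016  0.009]
```

Still only sliding force, so I creep forward in steps of about 2 mm until it rises.

Emit:
play_rows(
  deltas=[0.6, 0, -0.03, 0, 0],
)

```text
clock: 6.62
eef_pos: [0.5246, 0.0333, 0.0227]
tool_rot: [0.972, 0.233, 0.001, 0.003]
ft_force: [2.6, -8.1, -1.8]
grip_width: 0.0514
```

Emit:
play_rows(
  deltas=[0.6, 0, -0.03, 0, 0],
)

```text
clock: 6.75
eef_pos: [0.5246, 0.0333, 0.0229]
tool_rot: [0.972, 0.233, 0.001, 0.005]
ft_force: [2.3, -9.4, -0.8]
grip_width: 0.0513
```

Emit:
play_rows(
  deltas=[0.6, 0, -0.03, 0, 0],
)

```text
clock: 6.88
eef_pos: [0.5247, 0.0332, 0.023]
tool_rot: [0.972, 0.233, 0.002, 0.007]
ft_force: [2.7, -8.2, -0.5]
grip_width: 0.0514
```

Emit:
play_rows(
  deltas=[0.6, 0, -0.06, 0, 0],
)

```text
clock: 7.0
eef_pos: [0.5248, 0.0333, 0.0234]
tool_rot: [0.973, 0.232, 0.003, 0.011]
ft_force: [5.4, -13.6, -1.0]
grip_width: 0.0514
```

Emit:
play_rows(
  deltas=[0.6, 0, 0.1, 0, 0, 0.6, 0, 0.3, 0, 0, 0.6, 0, 0.1, -0.3, 0, 0.6, 0, 0, -0.5, 0, 0.2, 0, 0, -0.5, 0, 0, 0, 0, -0.5, 0],
)

```text
clock: 7.75
eef_pos: [0.5361, 0.0079, 0.1319]
tool_rot: [0.973, 0.232, -0.001, 0.005]
ft_force: [1.0, 0.4, 0.7]
grip_width: 0.0155
```

Run:
```python
from h import *
st((.082,-.095,.12))
from workcell import vision
b=vision.camera("side")["color"][110:230,160:320]
cv2.imwrite("pics/m3.png",cv2.resize(b,(800,600),interpolation=2))
```

```text
t 7.75 S mm [-34.5   1. ] z 0.1319 F [1.  0.4 0.7] w 0.0155
toolx 26.88 tilt [ 0.001  -0.0105 -0.9999] want 26.97
(0.082, -0.095, 0.12) units [ 1.597 -1.946  0.173]
```

View pics/m3.png

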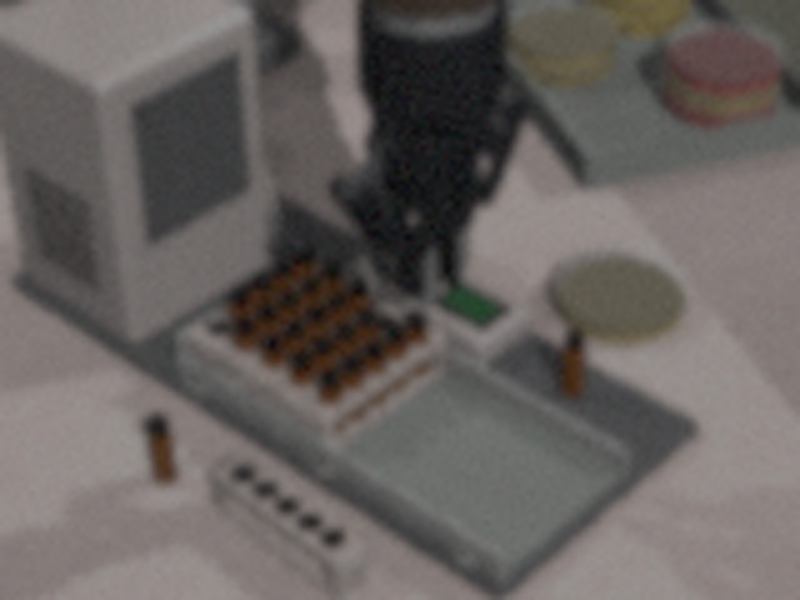

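The row now sits at the stop, with vials from (220,325) to (415,325), an empty lane behind it and no gap visible. The bystanders look untouched. I check the row against the model and refine the key position from both views.

Run:
```python
from h import *
d=pickle.load(open("c0.pkl","rb"));p=np.load("p.npy")
print("rear corner S",w2s(p,ray(d["side"],[330/5+160-.4,428/5+110-.4],.044))*1e3)
w=np.r_[s2w(p,[(.082,-.095)])[0],.04]
uv={}
for n in d:
    C=d[n];u=cv2.projectPoints(w,C["rvec"],C["tvec"],C["intrinsics"],None)[0].ravel();x0,y0=np.round(u).astype(int)-14
    g=C["color"][y0:y0+28,x0:x0+28]
    cv2.imwrite(f"/tmp/{n}.png",cv2.resize(g,(390,390),interpolation=0));print(n,u,x0,y0)
a=np.hstack([cv2.imread(f"/tmp/{n}.png") for n in("top","side")]);cv2.imwrite("pics/key.png",cv2.convertScaleAbs(a,alpha=1.3))
```

```text
rear corner S [[-6.80206054 54.90501678]]
top [184.77826607 182.87247891] 171 169
side [239.00232222 161.10836952] 225 147
```

View pics/key.png

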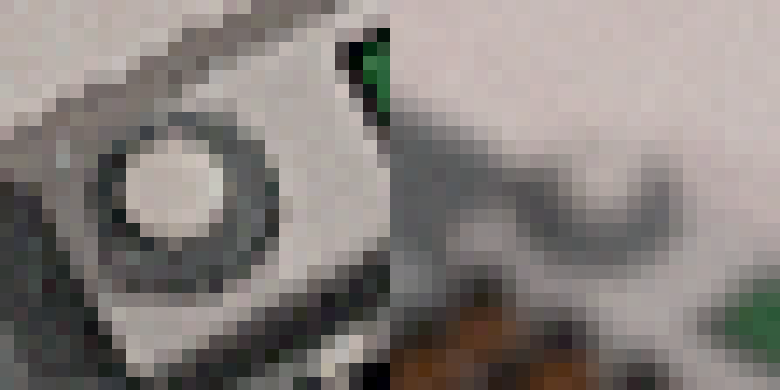

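Run:
```python
from h import *
d=pickle.load(open("c0.pkl","rb"));p=np.load("p.npy")
C=d["side"]
def pr(q,z):
    w=np.r_[s2w(p,[q])[0],z];u=cv2.projectPoints(w,C["rvec"],C["tvec"],C["intrinsics"],None)[0].ravel();return (u+.5-[160,110])*5
img=cv2.imread("pics/m3.png")
for q,z,c in [((.005,.053),.044,(0,255,0)),((.005,-.053),.044,(0,255,0)),((.005,.053),.014,(255,0,0)),((.005,-.053),.014,(255,0,0)),((.125,.053),.044,(0,0,255)),((-.135,.0582),.03,(255,255,0))]+[((.017,k*.0185),.063,(0,255,255)) for k in range(-2,3)]+[((.113,k*.0185),.063,(255,0,255)) for k in range(-2,3)]:
    cv2.circle(img,tuple(np.int32(pr(q,z))),3,c,-1)
cv2.imwrite("pics/m3o.png",img[220:600,120:620])
P=lambda C:C["intrinsics"]@np.c_[cv2.Rodrigues(C["rvec"])[0],C["tvec"].ravel()]
X=cv2.triangulatePoints(P(d["top"]),P(C),np.array([183.0,182.1]),np.array([239.9,160.1]));X=(X[:3]/X[3]).ravel()
print("key",X,w2s(p,[X])*1e3)
for z in(.036,.041):print(ray(d["top"],[183.,182.1],z),ray(C,[239.9,160.1],z))
```

```text
key [0.57239679 0.16017973 0.03940684] [[  84.79463259 -100.50762388]]
[[0.57195984 0.16113271 0.036     ]] [[0.57516323 0.1645107  0.036     ]]
[[0.57092928 0.1600444  0.041     ]] [[0.57291297 0.15810921 0.041     ]]
```

View pics/m3o.png

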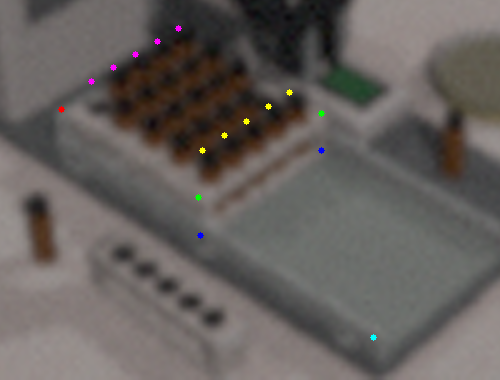

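The overlay and picture agree within about 2 px, a constant offset that also shows at the mouth corner. So the row is at home: rear caps at (210,160) and front caps at (118,80) are both offset alike. Now I move over the key.

Emit:
play_rows(
  deltas=[0, 0.4, -0.5, 0, 0, 0, 0.4, -0.5, 0, 0, 0, 0.4, -0.5, 0, 0, 0, 0.4, -0.48, 0, 0, 0, 0, 0, 0, 0],
)

```text
clock: 8.43
eef_pos: [0.5747, 0.1603, 0.1367]
tool_rot: [0.973, 0.231, 0.005, 0.003]
ft_force: [0.1, -0.5, 0.6]
grip_width: 0.0001
```

```bash
python3 -c "
from h import *
st((.084,-.097,.06))"
```

```text
t 8.425 S mm [  83.9 -102.6] z 0.1367 F [ 0.1 -0.5  0.6] w 0.0001
toolx 26.67 tilt [ 0.0117 -0.004  -0.9999] want 26.97
(0.084, -0.097, 0.06) units [-0.105 -0.013  1.278]
```

Emit:
play_rows(
  deltas=[0, -0.1, 0, 0.5, 0, 0, 0, 0, 0.5, 0, 0, 0, 0, 0.25, 0, 0, 0, 0, 0, 0],
)

```text
clock: 8.93
eef_pos: [0.5707, 0.1552, 0.0597]
tool_rot: [0.973, 0.23, 0.005, 0.002]
ft_force: [0.1, -0.3, 0.6]
grip_width: -0.0001
```

Run:
```python
from h import *
st((.084,-.097,.045))
from workcell import vision
b=vision.camera("side")["color"][120:210,180:300]
cv2.imwrite("pics/m4.png",cv2.resize(b,(800,600),interpolation=2))
```

```text
t 8.925 S mm [ 81.1 -96.8] z 0.0597 F [ 0.1 -0.3  0.6] w -0.0001
toolx 26.59 tilt [ 0.0111 -0.0024 -0.9999] want 26.97
(0.084, -0.097, 0.045) units [ 0.001 -0.049  0.245]
```

View pics/m4.png

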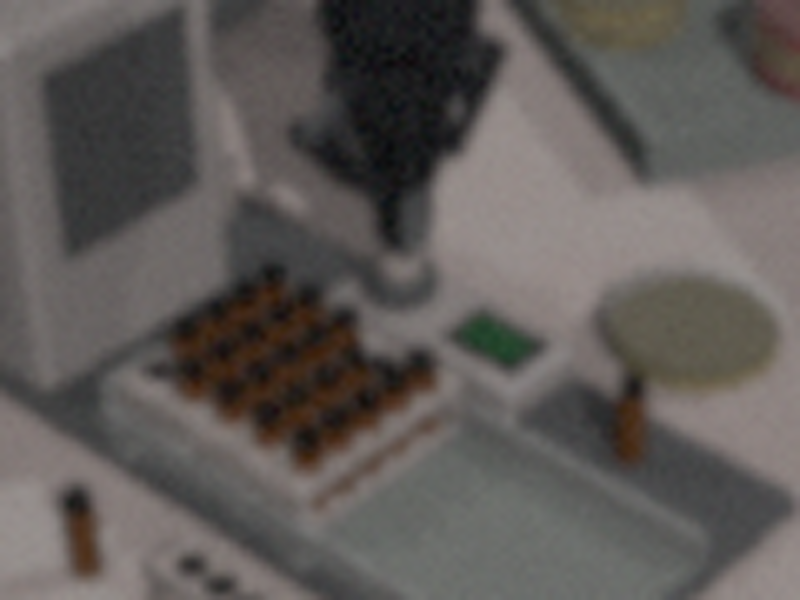

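The closed fingers, tip at about (405,240), hang straight above the key at (403,270). I go down in small steps and watch the force.

Emit:
play_rows(
  deltas=[0, 0, -0.02, 0.13, 0, 0, 0, 0, 0.08, 0],
)

```text
clock: 9.22
eef_pos: [0.5727, 0.1566, 0.0502]
tool_rot: [0.973, 0.23, 0.008, 0.002]
ft_force: [-2.7, -1.6, 3.6]
grip_width: 0.0002
```

Emit:
play_rows(
  deltas=[0, 0, 0, 0.05, 0],
)

```text
clock: 9.35
eef_pos: [0.5728, 0.1567, 0.0497]
tool_rot: [0.973, 0.23, 0.009, 0.002]
ft_force: [-7.6, -2.2, 23.2]
grip_width: -0.0001
```

Emit:
play_rows(
  deltas=[0, 0, 0, 0.05, 0],
)

```text
clock: 9.48
eef_pos: [0.5728, 0.1566, 0.0498]
tool_rot: [0.973, 0.23, 0.009, 0.002]
ft_force: [-7.0, -1.8, 18.6]
grip_width: -0.0001
```

Stalled at z 0.0497 with 19–23 N. I back off in fine steps and read force against height, to tell the key's bottom stop from its housing.

Emit:
play_rows(
  deltas=[0, 0, 0, -0.02, 0],
)

```text
clock: 9.6
eef_pos: [0.5727, 0.1566, 0.0524]
tool_rot: [0.973, 0.23, 0.01, 0.002]
ft_force: [-2.1, -0.3, 2.1]
grip_width: 0.0002
```

Emit:
play_rows(
  deltas=[0, 0, 0, -0.02, 0],
)

```text
clock: 9.72
eef_pos: [0.5728, 0.1567, 0.0543]
tool_rot: [0.973, 0.23, 0.01, 0.002]
ft_force: [-0.7, -0.1, 1.2]
grip_width: 0.0004
```

Emit:
play_rows(
  deltas=[0, 0, 0, -0.02, 0],
)

```text
clock: 9.85
eef_pos: [0.573, 0.1568, 0.0556]
tool_rot: [0.973, 0.23, 0.01, 0.002]
ft_force: [-0.4, 0.2, 0.3]
grip_width: 0.0003
```

Emit:
play_rows(
  deltas=[0, 0, 0, -0.02, 0],
)

```text
clock: 9.98
eef_pos: [0.5732, 0.1569, 0.0566]
tool_rot: [0.973, 0.23, 0.011, 0.002]
ft_force: [-0.0, 0.3, 0.0]
grip_width: -0.0002
```

Emit:
play_rows(
  deltas=[0, 0, 0, -0.03, 0],
)

```text
clock: 10.1
eef_pos: [0.573, 0.157, 0.058]
tool_rot: [0.973, 0.23, 0.01, 0.002]
ft_force: [-0.5, -0.7, -0.3]
grip_width: 0.0
```

Emit:
play_rows(
  deltas=[0, 0, 0, -0.05, 0],
)

```text
clock: 10.22
eef_pos: [0.5729, 0.157, 0.0608]
tool_rot: [0.973, 0.23, 0.01, 0.002]
ft_force: [0.6, 0.6, -0.1]
grip_width: -0.0001
```

The spring force ran from about 3.6 N at z 0.0502 to zero at about 0.055. That is the full 5 mm travel, so the press was real. I retract and check.

Emit:
play_rows(
  deltas=[0, 0, 0, -0.5, 0, 0, 0, 0, -1, 0, 0, 0, 0, -1, 0, 0, 0, 0, -0.5, 0, 0, -0.6, 0.7, 0, 0, 0, -0.6, 0.7, 0, 0, 0, -0.2, 0.9, 0, 0, 0, -0.2, 0.9, 0, 0, 0, -0.2, 0.9, 0, 0, 0, -0.2, 0.9, 0, 0, 0, 0, 0.9, 0, 0, 0, 0, 0, 0, 0],
)

```text
clock: 11.72
eef_pos: [0.6235, -0.2231, 0.248]
tool_rot: [0.973, 0.232, 0.012, 0.003]
ft_force: [0.9, 0.9, -0.1]
grip_width: -0.0002
```

Run:
```python
from h import *
st()
from workcell import vision
c=vision.camera("top");b=vision.camera("side")["color"][115:225,170:310]
a=c["color"][135:275,95:295];k=dict(interpolation=2)
cv2.imwrite("pics/m5.png",np.hstack([cv2.resize(a,(400,280),**k),cv2.resize(b,(400,280),**k)]))
```

```text
t 11.725 S mm [-279.9   27.8] z 0.248 F [ 0.9  0.9 -0.1] w -0.0002
toolx 26.85 tilt [ 2.370e-02  3.000e-04 -9.997e-01] want 26.97
```

View pics/m5.png

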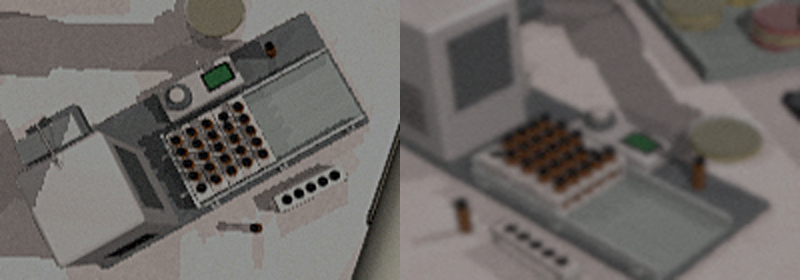

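The top view (left) shows the closed row against the stop, with the rear caps from (238,107) to (263,153). The key is up, the display unchanged, and the vials and empty rack are where they were. The arm is clear, so I hand in.

Run:
```python
from h import *
d=pickle.load(open("c0.pkl","rb"));p=np.load("p.npy")
f=lambda l:np.array(l)/2.+[95,135]-.25
print((w2s(p,ray(d["top"],f([[238,107],[263,153],[176,141],[201,188]]),.063))*1e3).round(1))
from workcell import ticket
print(ticket.job_done())
```

```text
[[ 16.2 -36.7]
 [ 15.5  36.3]
 [112.6 -35.4]
 [111.3  38.3]]
the job is handed in; nothing more can be done
None
```

I pushed all five racks home as one closed row, then pressed the load key fully down and let it come back up. I handed the job in at about 12 s of robot time; the hand-in gave no verdict.

- **Pushing the racks:** I used two part-open fingers low on the rearmost rack, at about 40 mm/s and slower near the stop. The sliding force was about 4 N. The row stalled where I expected the end stop, and I pressed it to about 15 N before backing off.
- **Rack check:** the last top view puts the rear rack's centre at about 15.5–16.2 mm along the lane (17 mm is ideal, 12.5 mm is needed). The front rack's centre is at 111–113 mm (113 mm is ideal). The row measures 96 mm between the end racks' centres, so there are no gaps.
- **Key check:** when I backed off, the key's spring force ran from about 3.6 N to zero over about 5 mm, which is its full travel. I pushed harder than needed against its bottom stop, peaking at about 23 N. The key looks up in the final view.
- **Bystanders:** those near the sampler look unmoved in the last pictures. The other ones (beaker, reagent bottle, dish stack and forceps) were outside the final crops, so I didn't check them again. The arm passed over that side at a height of about 0.23 m.

**Disagreements:** individual landmarks were up to 5 mm off my fit of the sampler's position. The side camera also showed a constant offset of about 2 pixels. My two-camera estimate of the key's height was about 15 mm too low, so I relied on force there.

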